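# Stow the pinch roller in the free bay and shut the gate over it

## Task

The low dark steel station on the bench has two bays: one already holds the brass flywheel, the other is free. Stand the black rubber pinch roller upright, axle up, on the floor of the free bay, moving the barred steel gate out of the way first if it is over that bay, then swing the gate fully shut over the roller, to its end stop on that side. Leave the flywheel and everything else on the bench where it lies, and let go of everything.

Things in the scene. Friction and masses are not known exactly. Their poses are not given: they have to be found in the camera images.
- station: Dark steel parts station fixed to the bench, 108 (its x) x 220 (its y) mm, walls 14 mm high, outer ones 6 mm thick: two bays side by side, each 96 x 96 mm inside, open on top, the bench as floor, with a 16 mm divider between. Origin: on the bench at the middle of the divider, on the gate's vertical pivot (post 14 mm, gate hub 22 mm across, top 48 mm above the bench).
- bay_left (a point): Centre of the left bay's floor, at bench height: station y = +56 mm.
- bay_right (a point): Centre of the right bay's floor, at bench height: station y = -56 mm.
- gate (a joint): Barred steel gate, 80 mm wide, 104 mm long from the pivot, swings level 36 to 42 mm above the bench, over the parts in the bays. Angle (rad, about station z, up): 0 = shut over the left bay (points along station +y), pi/2 = along station -x, over the front of both bays, pi = shut over the right bay. Stops at 0 and pi. Friction of 0.06 N m holds it where it is left; no spring.
- gate_knob (a point): Middle of the grip of the gate's upright round knob: steel, 16 mm in diameter, fixed on the gate's centre line 90 mm from the pivot, standing from 41 to 68 mm above the bench; this point is 55 mm above the bench. The knob does not turn on the gate; it can be gripped or pushed sideways.
- roller: Pinch roller standing upright on the bench: black rubber cylinder 30 mm in diameter and 18 mm tall, with an 8 mm steel axle stub on top up to 28.5 mm. 50 g. Origin: centre of its underside, z up along the axle. It stands on one side of the station, the left or the right.
- flywheel: Brass flywheel lying flat in one of the two bays (left or right, it varies): 64 mm in diameter, rim 13 mm thick, hub and shaft up to 27 mm, about 280 g. Origin: centre of its underside.
- liner: Cork liner fixed on the floor of the free bay, 88 x 88 mm and 2 mm thick, so the roller stands 2 mm above the bench there. Origin: centre of its underside.
- pulley: Chrome capstan pulley, 36 mm in diameter, 20 mm tall, loose on the bench, not to be moved. It stands on the other side of the station from the roller. Origin: centre of its underside.
- cassette: Grey plastic cassette shell lying flat, 64 x 100 x 12 mm, not to be moved. Origin: centre of its underside.
- screwdriver: Screwdriver, 150 mm long, lying on the bench, not to be moved. Origin: on its underside.
- jar: Amber glass jar with black cap, 44 mm in diameter, 60 mm tall, not to be moved. Origin: centre of its underside.
- tin: Aluminium tin, 60 mm in diameter, 45 mm tall, not to be moved. Origin: centre of its underside.
- hub: White plastic reel hub, 22 mm in diameter, 12 mm tall, not to be moved. Origin: centre of its underside.
- brush: Cleaning brush, 150 mm long, lying on the bench, not to be moved. Origin: on its underside.
Things that resemble listed ones, but are neither listed nor needed, are in the scene too. What is shaped like the roller but red is not meant. Several things have the shape of the station; the one meant has the colours described above.

How it is judged:
At the end, for the whole second after the job is handed in: The roller stands upright (within 0.1 rad) and at rest on the floor of the bay that does not hold the flywheel, its underside below 6 mm, its centre within 36 mm of the bay's centre along the station's x and y; the gate is at rest within 0.12 rad of its end stop over that same bay (((y of flywheel in the frame of station below -0.01 m and x of roller in the frame of station between -0.036 and 0.036 m and y of roller in the frame of station between 0.02 and 0.092 m and value of joint gate below 0.12 rad) or (y of flywheel in the frame of station above 0.01 m and x of roller in the frame of station between -0.036 and 0.036 m and y of roller in the frame of station between -0.092 and -0.02 m and value of joint gate above 3.02159 rad)) and angle between roller's own z axis and vertical below 0.1 rad and height (world z) of roller below 0.006 m and linear speed of roller below 0.02 m/s and velocity of joint gate between -0.05 and 0.05 rad/s); the robot touches nothing.
It fails at once if the flywheel is moved more than 15 mm (distance of flywheel from where it was at the start of the episode above 0.015 m).
It fails at once if another part or tool on the bench (pulley, cassette, screwdriver, jar, tin, hub, brush) is moved more than 25 mm (distance of any of pulley, cassette, screwdriver, jar, tin, hub, brush from where it was at the start of the episode above 0.025 m).
It also fails if it takes over 72 s, if anything falls off the work surface, if the arm or the gripper's body presses on something with over 40 N, if the wrist force passes 120 N, or if a joint passes its speed limit or range.

## Robot

A 6-joint arm with a two-finger parallel gripper is mounted at the origin on the work surface. World frame = base frame: x ahead of the robot, y to its left, z up, the work surface at z = 0. Lengths are in m, angles in rad, forces in N, time in s.
With the tool pointing down it reaches from about 0.2 to 0.875 m from the base axis. Payload 3.4 kg.
Tool frame: the origin (TCP) lies midway between the tips of the shut fingers; the grasp point (between the pads) lies 19 mm behind it; z points along the fingers, y is the direction in which the jaws open and shut (so a half turn about z gives the same grasp; the last joint's range is limited). The gripper opens to 94 mm and grips with 3 to 60 N. Pads are 16 mm wide; open, the fingers measure 119 mm over their backs; the gripper's body (75 mm by 177 mm) begins 78 mm behind the grasp point.
Start: joints at [1.152, 0.276, 1.505, -0, 1.361, -0.121], TCP at [0.169, 0.55, 0.205] pointing down, gripper open.
Joint ranges: [-2.89, 2.89], [-0.75, 2.08], [0.22, 2.7], [-1.18, 4.32], [0.11, 2.71], [-2.7, 2.7]. Speed limits (rad/s): [2.57, 2.57, 3.14, 3.14, 3.14, 3.14].

## Interface

Orientations are given as a unit quaternion [w, x, y, z].
In Python, from station import robot, cams gives the robot as it stands.
- The arm moves only by the shell command python3 -m jog 'ROWS' [FORCE]. ROWS is a JSON object of lists of equal length, an entry for each row: "offset": the shift along the tool's x, y, z each as a share of 0.04 m, from -1 to 1, a list of three; "rotation": the turn, a rotation vector about the tool's x, y, z each as a share of 0.12 rad, from -1 to 1, a list of three; "gripper": the gripper's target within -1 to 1 (fully open at 1, half-way at 0, shut at -1). In form: {"offset": [[dx, dy, dz], ...], "rotation": [[ax, ay, az], ...], "gripper": [gripper, ...]}. A call has 1 to 12 rows; each row shifts and turns the commanded pose from where the row before left it, along the tool's axes as they then stand; what a row does not reach is not made up. A row lasts 1/8 s, in which the tool goes at most 62.5 mm and 10.7 degrees, less where a joint would pass 70% of its speed; a pose out of reach is approached as far as the arm can. A call with a number of a shift or a turn outside -1 to 1 is refused whole. A call with a gripper value outside its range is refused whole. The fingers move at their own pace and stop on an object; FORCE is the grip in N (left out, the last holds). Time passes only in rows, so rows that do not move let the fingers close. It gives the time, the measured TCP pose, the force and the opening at its end, in the units of the state.
- robot.get_state(): the state, without advancing time (a new reading comes with each control period).
- cams.camera(name): name is "side" or "top"; returns the picture (420x560x3 uint8, red, green, blue); there is no depth.
- cams.camera_params(name): a dict with "vertical_fov" (degrees; the focal length in pixels is half the picture's height over the tangent of half this angle, whatever the lens; pixels are square), "cx", "cy" (the principal point, pixels), "rvec" (rotation vector, rad) and "tvec" (3), from world to camera coordinates, as OpenCV has them. Camera axes: x right, y down, z forward; pixel columns grow to the right and rows downward; lengths in m; the calibration is good to about 2 mm. A picture is of the moment at which its call begins. camera_params takes no time and is no camera call.
- robot.close_job(): hands the job in, once; it reports no verdict.
Trained networks look in the newest picture that a camera, given by its name, has taken for a name from the list of things; names that differ only in an ending like _2 or _b are one class to them, and where a whole thing is asked for, a point or a joint stands for the part that bears it (a point fixed in the world has none). Each returns a list of dicts, best first, with "score" (0 to 1); they miss things now and then, are a little off and sometimes report something else, mostly with a low value. They report only what shows in the picture. A call takes as long as a camera call. They do not tell look-alikes from the thing itself.
- cams.silhouettes(camera, query): "pixels" (420x560 bool, what is visible of it) and "bbox" ([left, top, right, bottom] in pixels, round what is visible of it).
The state is a dict: "time": time; "joints": joint angles; "joint_vel": joint speeds; "effort": joint torques, N m; "tool_pos": TCP position; "orientation": TCP orientation; "force": force on the tool from outside, world axes, zero at the start; "moment": the same for the moment, N m; "width": finger opening in m.
Only numpy, scipy, OpenCV 4.12 (cv2) and the standard library are available. Lean on these libraries where they do the work, as an engineer would, in place of code of your own. Each camera call takes 0.05 s, during which the arm holds its last target. There are 200 camera calls.

## Working session

There is one attempt and no reset: what is moved stays moved. The work goes in short steps, Python scripts to look and compute and a shell command to move; the robot and the scene stay as the last step left them, time stands still between calls to the robot, and variables do not carry over. Pictures are saved under pics/ and viewed, about 8 in all and at most 12, crops included, and the job is handed in when it is done.

```bash
mkdir -p pics; ls
cat > h.py <<'E'
from station import robot, cams
import numpy as np, cv2
def P(n):
    p=cams.camera_params(n); R=cv2.Rodrigues(np.array(p['rvec'],float))[0]; t=np.array(p['tvec'],float).ravel()
    f=210/np.tan(np.radians(p['vertical_fov'])/2); return R,t,f,p['cx'],p['cy']
def ray(n,u,v,z):
    R,t,f,cx,cy=P(n); d=R.T@np.array([(u-cx)/f,(v-cy)/f,1]); c=-R.T@t
    return c+d*(z-c[2])/d[2]
def proj(n,X):
    R,t,f,cx,cy=P(n); q=R@np.array(X)+t; return f*q[0]/q[2]+cx, f*q[1]/q[2]+cy
def snap(n,fn,crop=None,s=1):
    im=cams.camera(n)[:,:,::-1]
    if crop: l,t,r,b=crop; im=im[t:b,l:r]
    cv2.imwrite('pics/'+fn,cv2.resize(np.ascontiguousarray(im),None,fx=s,fy=s,interpolation=cv2.INTER_CUBIC))
E
python3 - <<'E'
from h import *
for n in('top','side'):
    snap(n,n+'1.png',None,1.4)
    p=cams.camera_params(n); print(p, -P(n)[0].T@P(n)[1])
s=robot.get_state(); print(s['time'],s['tool_pos'],s['orientation'],s['width'])
for q in('station','roller','flywheel','gate','gate_knob','liner','pulley'):
    for n in('top',):
        for d in cams.silhouettes(n,q): 
            v,u=np.nonzero(d['pixels']); print(n,q,round(d['score'],2),d['bbox'],u.mean().round(1),v.mean().round(1),ray(n,u.mean(),v.mean(),.02).round(3), len(u))
E
```

```text
pics
{'vertical_fov': 49.84705672130515, 'cx': 284.3901471312977, 'cy': 202.95199028644794, 'rvec': array([ 2.13569232, -2.17094542,  0.17478296]), 'tvec': array([-0.00914595,  0.50802704,  1.00446973])} [3.56875284e-01 8.78284114e-04 1.06760190e+00]
{'vertical_fov': 53.60877729322358, 'cx': 284.9292222433438, 'cy': 214.32026314913116, 'rvec': array([ 0.67803274, -2.44978853,  1.38363953]), 'tvec': array([0.43231153, 0.18385976, 0.78419689])} [0.08704615 0.71832537 0.55865379]
0.1 [0.16852275 0.54924388 0.20471871] [-2.03956382e-04  1.48352968e-01  9.88934163e-01 -7.59296304e-04] 0.09376474253887514
top station 0.97 [291.9, 257.6, 389.8, 326.2] 335.6 288.6 [ 0.311 -0.131  0.02 ] 1441
top station 0.78 [236.2, 153.6, 330.4, 213.9] 281.5 178.7 [ 0.568 -0.012  0.02 ] 1340
top roller 0.65 [140.7, 241.7, 147.1, 258.7] 142.6 251.2 [0.403 0.31  0.02 ] 139
top flywheel 0.85 [293.6, 158.2, 320.7, 189.4] 308.6 172.7 [ 0.582 -0.076  0.02 ] 572
top gate 0.65 [295.3, 262.8, 347.6, 309.1] 320.7 284.7 [ 0.32  -0.097  0.02 ] 584
top gate 0.56 [256.3, 164.9, 295.8, 219.6] 276.9 191.8 [ 0.537 -0.001  0.02 ] 593
top gate_knob 0.9 [253.5, 165.6, 298.1, 219.8] 273.2 194.4 [0.531 0.008 0.02 ] 315
top gate_knob 0.55 [296.1, 258.9, 345.3, 305.2] 320.3 283.5 [ 0.323 -0.097  0.02 ] 683
top gate_knob 0.47 [238.5, 148.7, 333.2, 219.3] 286.1 177.4 [ 0.571 -0.023  0.02 ] 1484
top liner 0.65 [242.2, 156.4, 276.1, 191.7] 258.7 174.4 [0.579 0.042 0.02 ] 1135
top pulley 0.77 [391.5, 185.5, 405.2, 199.7] 397.5 193.1 [ 0.53  -0.285  0.02 ] 183
top pulley 0.19 [235.2, 150.8, 334.2, 219.6] 284.0 178.8 [ 0.568 -0.018  0.02 ] 1746
```

View pics/top1.png

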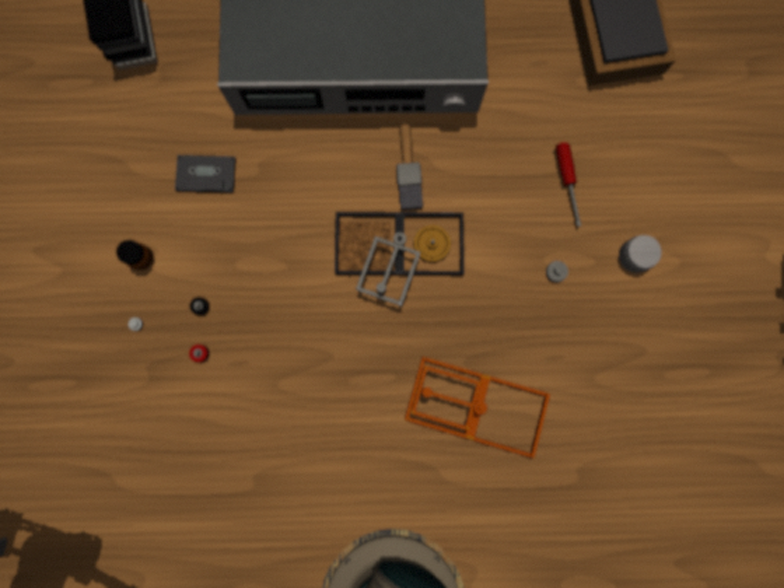

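View pics/side1.png

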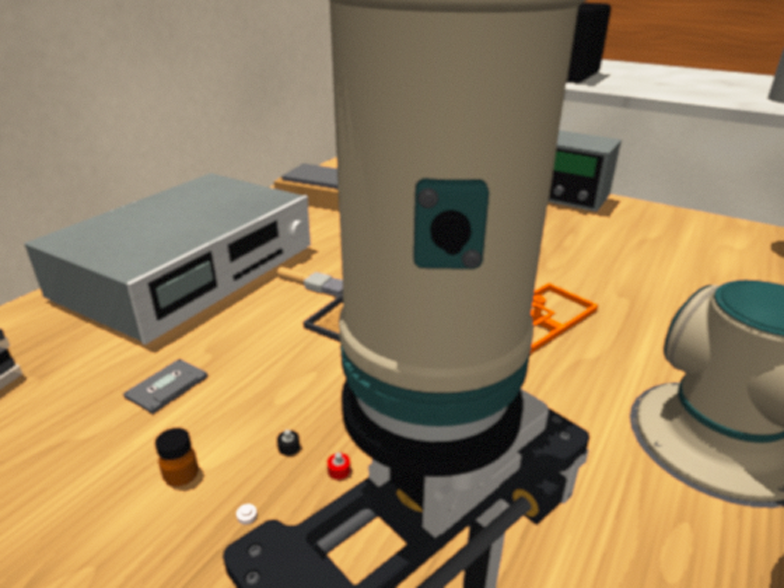

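The dark station is at about (286,174) px in the top picture. The flywheel is in its right bay and the cork-lined left bay is free, with the gate half over its front. The black roller is at about (142,218), next to the red one at (142,252). Next I'll measure these more closely.

Run:
```python
from h import *
snap('top','top2.png',(225,140,345,230),6.6)
im=cams.camera('top').astype(int)
for q in('station','flywheel','liner','gate','gate_knob','roller'):
    for d in cams.silhouettes('top',q):
        v,u=np.nonzero(d['pixels'])
        if q!='roller' and not(150<v.mean()<215): continue
        z={'station':.014,'flywheel':.013,'liner':.002,'roller':.018}.get(q,.042)
        r=cv2.minAreaRect(np.c_[u,v].astype(np.float32)); b=cv2.boxPoints(r)
        print(q,round(d['score'],2),[ray('top',*p,z)[:2].round(3).tolist() for p in b],ray('top',*r[0],z)[:2].round(3), ray('top',u.mean(),v.mean(),z)[:2].round(3))
# black blob near (142,218)
sub=im[205:235,128:158]; m=(sub.max(2)<45); v,u=np.nonzero(m); print(len(u),u.mean()+128,v.mean()+205,u.min()+128,u.max()+128,v.min()+205,v.max()+205)
print('roller',ray('top',u.mean()+128,v.mean()+205,.012).round(3))
```

```text
station 0.71 [[0.639, 0.089], [0.636, -0.134], [0.476, -0.129], [0.48, 0.089]] [ 0.557 -0.021] [ 0.57  -0.016]
flywheel 0.61 [[0.612, -0.047], [0.612, -0.107], [0.551, -0.106], [0.552, -0.046]] [ 0.581 -0.077] [ 0.582 -0.077]
liner 0.65 [[0.539, 0.085], [0.627, 0.085], [0.625, -0.007], [0.537, -0.006]] [0.582 0.039] [0.584 0.042]
liner 0.42 [[0.642, 0.087], [0.639, -0.133], [0.48, -0.128], [0.483, 0.088]] [ 0.56  -0.022] [ 0.573 -0.027]
gate 0.86 [[0.479, 0.049], [0.592, 0.045], [0.589, -0.027], [0.477, -0.023]] [0.534 0.011] [ 0.522 -0.001]
gate_knob 0.71 [[0.5, 0.049], [0.604, 0.016], [0.579, -0.058], [0.476, -0.023]] [ 0.539 -0.004] [ 0.549 -0.003]
roller 0.59 [[0.637, 0.088], [0.634, -0.131], [0.478, -0.126], [0.481, 0.089]] [ 0.557 -0.02 ] [ 0.58  -0.021]
roller 0.49 [[0.495, 0.328], [0.494, 0.298], [0.466, 0.297], [0.467, 0.327]] [0.48  0.313] [0.48  0.312]
roller 0.43 [[0.418, 0.328], [0.417, 0.296], [0.388, 0.295], [0.388, 0.327]] [0.403 0.312] [0.402 0.311]
88 142.8409090909091 219.01136363636363 136 148 213 224
roller [0.479 0.314 0.012]
```

View pics/top2.png

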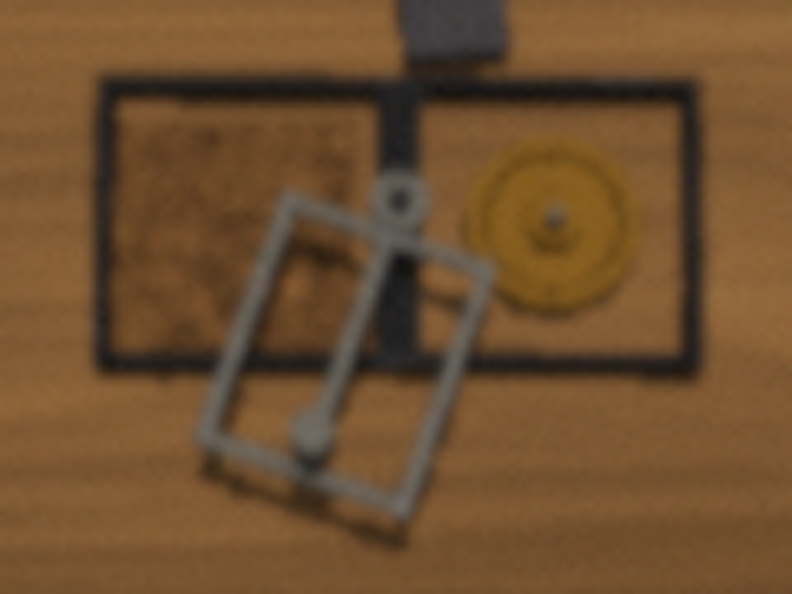

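Run:
```python
from h import *
c=[ray('top',a/6.6+225,b/6.6+140,.014)[:2] for a,b in((97,77),(697,77),(702,375),(95,372))]
print(np.round(c,4).tolist(),np.mean(c,0).round(4))
print('piv',ray('top',398/6.6+225,198/6.6+140,.048).round(4),'knob',ray('top',314/6.6+225,428/6.6+140,.068).round(4))
from scipy.spatial.transform import Rotation as R
s=robot.get_state();q=s['orientation'];print(R.from_quat(np.r_[q[1:],q[0]]).as_matrix().round(3))
```

```text
[[0.6368, 0.0869], [0.6339, -0.131], [0.5242, -0.1292], [0.5285, 0.088]] [ 0.5809 -0.0213]
piv [ 0.583  -0.0207  0.048 ] knob [0.4994 0.0096 0.068 ]
[[-0.956  0.293  0.   ]
 [ 0.293  0.956  0.   ]
 [-0.     0.    -1.   ]]
```

```bash
python3 -m jog '{"offset":[[0,0,0],[0,0,0],[0,0,0],[-0.6,-1,0],[-0.6,-1,0],[-0.6,-1,0],[-0.6,-1,0],[-0.6,-1,0],[-0.6,-1,0],[-0.6,-1,0],[-0.6,-1,0],[-0.6,-1,0]],"rotation":[[0,0,-0.83],[0,0,-0.83],[0,0,-0.83],[0,0,0],[0,0,0],[0,0,0],[0,0,0],[0,0,0],[0,0,0],[0,0,0],[0,0,0],[0,0,0]],"gripper":[0,0,0,0,0,0,0,0,0,0,0,0]}' 6
python3 -m jog '{"offset":[[-0.6,-0.9,0.5],[-0.6,-0.9,0.5],[-0.6,-0.9,0.5],[-0.6,-0.9,0.5],[-0.4,-0.9,0.3],[0,0,0],[0,0,0]],"rotation":[[0,0,0],[0,0,0],[0,0,0],[0,0,0],[0,0,0],[0,0,0],[0,0,0]],"gripper":[0,0,0,0,0,0,0]}'
```

```text
time: 2.35
tool_pos: [0.3858, 0.1886, 0.2057]
orientation: [0.0, -0.001, 1.0, 0.0]
force: [1.2, 1.0, 0.2]
width: 0.0468
time: 3.22
tool_pos: [0.497, 0.0104, 0.1135]
orientation: [-0.0, -0.0, 1.0, 0.0]
force: [-0.0, -0.3, -0.3]
width: 0.0467
```

Run:
```python
from h import *
snap('side','side2.png',(120,100,480,340),2.2)
print(proj('side',[.497,.010,.1135]),proj('side',[.499,.010,.055]))
for d in cams.silhouettes('side','gate_knob'): v,u=np.nonzero(d['pixels']);print(d['score'],d['bbox'],u.mean(),v.mean())
```

```text
(np.float64(285.20140515906195), np.float64(194.3933379124855)) (np.float64(284.11393052220757), np.float64(216.4060086284683))
0.9 [249.3, 200.2, 297.0, 233.7] 273.3713163064833 216.23379174852653
0.83 [342.8, 213.0, 396.7, 239.5] 370.69127516778525 223.41610738255034
```

View pics/side2.png

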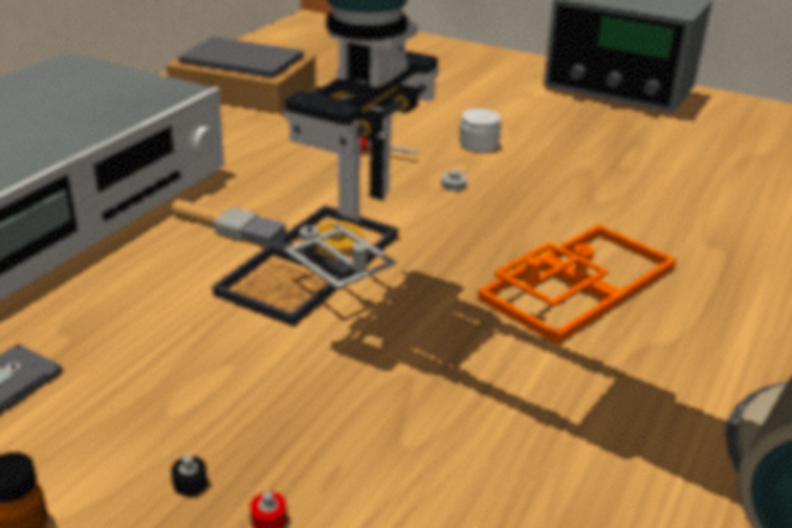

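The knob shows at crop (360,256), i.e. (283.6,216.4), which matches the predicted (284.1,216.4). I'll go down and grip it.

```bash
python3 -m jog '{"offset":[[-0.05,0,0.55],[0,0,0.55],[0,0,0.55],[0,0,0],[0,0,0],[0,0,0],[0,0,0],[0,0,0]],"rotation":[[0,0,0],[0,0,0],[0,0,0],[0,0,0],[0,0,0],[0,0,0],[0,0,0],[0,0,0]],"gripper":[0,0,0,0,-1,-1,-1,-1]}' 6
python3 - <<'E'
import numpy as np
p=np.array([.582,-.021])
for a in np.arange(1.2,2.65,.1): print(round(a,1),(p+.09*np.array([-np.sin(a),np.cos(a)])).round(4))
E
```

```text
time: 4.32
tool_pos: [0.4996, 0.0101, 0.048]
orientation: [0.0, -0.0, 1.0, 0.0]
force: [-0.5, 0.2, 3.0]
width: 0.0158
1.2 [0.4981 0.0116]
1.3 [0.4953 0.0031]
1.4 [ 0.4933 -0.0057]
1.5 [ 0.4922 -0.0146]
1.6 [ 0.492  -0.0236]
1.7 [ 0.4928 -0.0326]
1.8 [ 0.4944 -0.0414]
1.9 [ 0.4968 -0.0501]
2.0 [ 0.5002 -0.0585]
2.1 [ 0.5043 -0.0664]
2.2 [ 0.5092 -0.074 ]
2.3 [ 0.5149 -0.081 ]
2.4 [ 0.5212 -0.0874]
2.5 [ 0.5281 -0.0931]
2.6 [ 0.5356 -0.0981]
```

```bash
python3 -m jog '{"offset":[[0.12,-0.41,0],[0.03,-0.45,0],[-0.06,-0.445,0],[-0.145,-0.43,0],[-0.225,-0.39,0],[-0.3,-0.335,0],[-0.17,-0.14,0],[0,0,0]],"rotation":[[0,0,0],[0,0,0],[0,0,0],[0,0,0],[0,0,0],[0,0,0],[0,0,0],[0,0,0]],"gripper":[-1,-1,-1,-1,-1,-1,-1,-1]}'
```

```text
time: 5.32
tool_pos: [0.5306, -0.0949, 0.0473]
orientation: [0.001, -0.001, 1.0, -0.001]
force: [-0.2, -0.4, 2.2]
width: 0.0158
```

```bash
python3 -m jog '{"offset":[[0,0,0],[0,0,0],[0,0,-1],[0,0,-1],[0.1,0.4,-0.6],[0.3,1,0],[0.3,1,0],[0.3,1,0],[0.3,1,0],[0,1,0],[0,1,0],[0,1,0]],"rotation":[[0,0,0],[0,0,0],[0,0,0],[0,0,0],[0,0,0],[0,0,0],[0,0,0],[0,0,0],[0,0,0],[0,0,0],[0,0,0],[0,0,0]],"gripper":[0,0,0,0,0,0,0,0,0,0,0,0]}' 10
python3 -m jog '{"offset":[[0,1,0],[0,1,0.4],[0,0.8,0.5],[0,0,0],[0,0,0]],"rotation":[[0,0,0],[0,0,0],[0,0,0],[0,0,0],[0,0,0]],"gripper":[0.1,0.1,0.1,0.1,0.1]}'
python3 - <<'E'
from h import *
snap('top','top3.png',(100,140,345,260),3.2)
im=cams.camera('side'); cv2.imwrite('pics/side3.png',cv2.resize(im[200:400,100:350,::-1],None,fx=3,fy=3))
for d in cams.silhouettes('side','roller'):
    u0,v0,u1,v1=d['bbox'];print(d['score'],d['bbox'])
print(proj('side',[.479,.313,.0]),proj('side',[.479,.313,.018]),proj('side',[.479,.313,.0285]))
E
```

```text
time: 6.82
tool_pos: [0.4764, 0.2035, 0.1515]
orientation: [0.0, -0.001, 1.0, 0.0]
force: [0.8, 1.1, 0.1]
width: 0.047
time: 7.45
tool_pos: [0.4766, 0.3135, 0.1156]
orientation: [-0.0, -0.001, 1.0, -0.0]
force: [0.1, -0.7, -0.1]
width: 0.0518
0.83 [226.6, 321.9, 251.4, 341.3]
0.52 [196.4, 305.8, 212.5, 330.3]
(np.float64(208.55363463628942), np.float64(319.1694529695268)) (np.float64(207.73169222402726), np.float64(311.93652472597466)) (np.float64(207.24267301671733), np.float64(307.6332538600069))
```

View pics/side3.png

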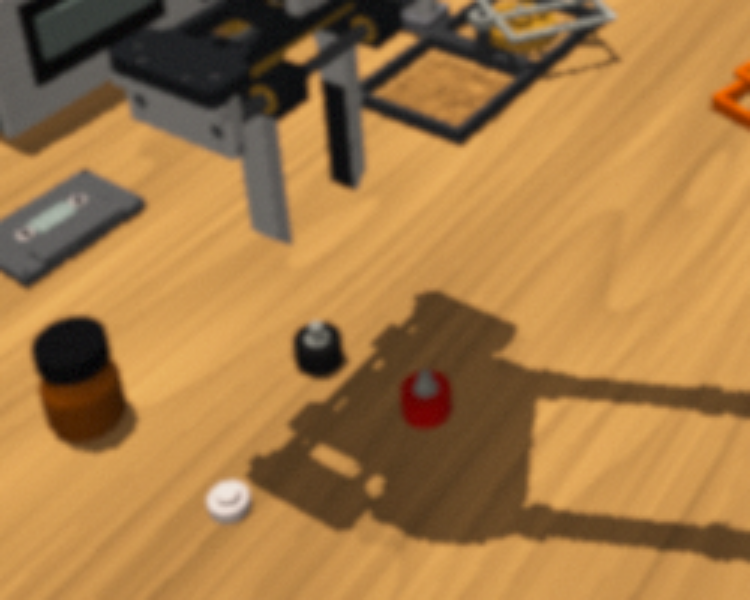

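View pics/top3.png

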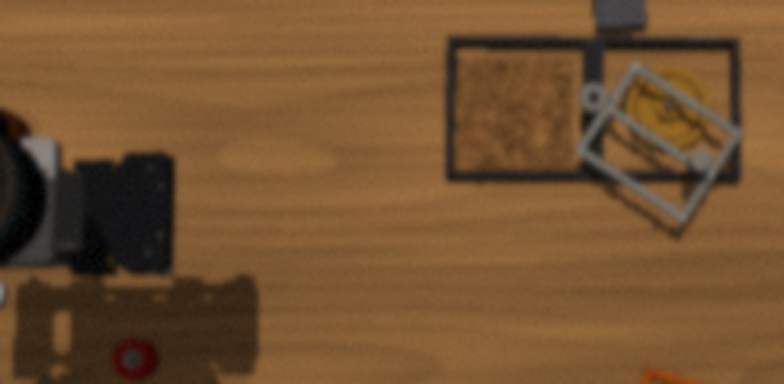

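The gate is clear of the left bay: the knob is at crop (700,160) in the top view. The black roller's axle tip is at crop (317,325) in the side view, about 2 px from the prediction.

Run:
```python
from h import *
print(ray('side',205.8,308.3,.0285),ray('side',206,316.5,.009), ray('top',142.6,218.5,.018))
```

```text
[0.48011507 0.31563485 0.0285    ] [0.48082763 0.31679614 0.009     ] [0.4791135  0.31245925 0.018     ]
```

```bash
python3 -m jog '{"offset":[[-0.085,0.03,0.8],[0,0,0.8],[0,0,0.7],[0,0,0.45],[0,0,0],[0,0,0],[0,0,0],[0,0,0],[0,0,0]],"rotation":[[0,0,0],[0,0,0],[0,0,0],[0,0,0],[0,0,0],[0,0,0],[0,0,0],[0,0,0],[0,0,0]],"gripper":[0.1,0.1,0.1,0.1,0.1,-1,-1,-1,-1]}' 10
```

```text
time: 8.72
tool_pos: [0.4811, 0.3155, 0.0065]
orientation: [0.001, -0.001, 1.0, 0.0]
force: [-0.5, -0.6, 6.4]
width: 0.0295
```

```bash
python3 -m jog '{"offset":[[0,0,-0.7],[0,0,-0.8],[0,0,-0.6],[-0.35,-1,0],[-0.35,-1,0],[-0.35,-1,0],[-0.35,-1,0],[-0.35,-1,0],[-0.35,-1,0],[-0.4,-0.95,0],[0,0,0],[0,0,0]],"rotation":[[0,0,0],[0,0,0],[0,0,0],[0,0,0],[0,0,0],[0,0,0],[0,0,0],[0,0,0],[0,0,0],[0,0,0],[0,0,0],[0,0,0]],"gripper":[-1,-1,-1,-1,-1,-1,-1,-1,-1,-1,-1,-1]}'
python3 - <<'E'
from h import *
snap('side','side4.png',(160,120,360,270),4)
E
```

```text
time: 10.22
tool_pos: [0.5799, 0.0379, 0.0891]
orientation: [-0.001, -0.0, 1.0, 0.0]
force: [-0.3, 1.0, -0.8]
width: 0.0296
```

View pics/side4.png

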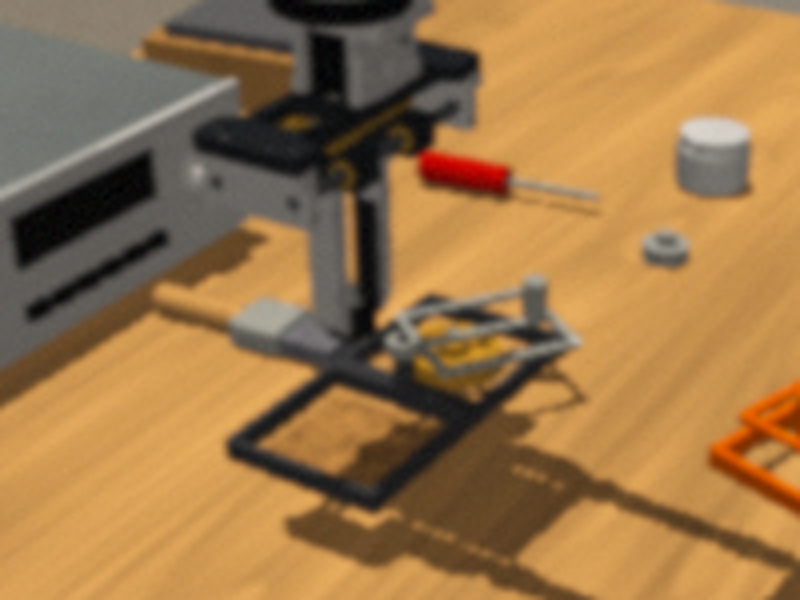

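```bash
python3 -m jog '{"offset":[[0,0,0.7],[0,0,0.7],[0,0,0.4],[0,0,0.2],[0,0,0],[0,0,0],[0,0,0]],"rotation":[[0,0,0],[0,0,0],[0,0,0],[0,0,0],[0,0,0],[0,0,0],[0,0,0]],"gripper":[-1,-1,-1,-1,-1,-1,-1]}'
```

```text
time: 11.15
tool_pos: [0.5812, 0.0373, 0.0102]
orientation: [0.001, -0.0, 1.0, -0.0]
force: [-0.1, -0.2, -0.8]
width: 0.0296
```

```bash
python3 -m jog '{"offset":[[0,0,0.04],[0,0,0],[0,0,0],[0,0,0],[0,0,0],[0,0,-0.5],[0,0,-1],[0,0,-1],[0,0,0],[0,0,0]],"rotation":[[0,0,0],[0,0,0],[0,0,0],[0,0,0],[0,0,0],[0,0,0],[0,0,0],[0,0,0],[0,0,0],[0,0,0]],"gripper":[-1,-1,-0.1,-0.1,-0.1,-0.1,-0.1,-0.1,-0.1,-0.1]}'
python3 - <<'E'
from h import *
snap('side','side5.png',(160,120,360,270),4)
E
```

```text
time: 12.4
tool_pos: [0.5799, 0.0374, 0.1072]
orientation: [-0.001, -0.0, 1.0, 0.0]
force: [-0.8, -0.6, -0.2]
width: 0.0428
```

View pics/side5.png

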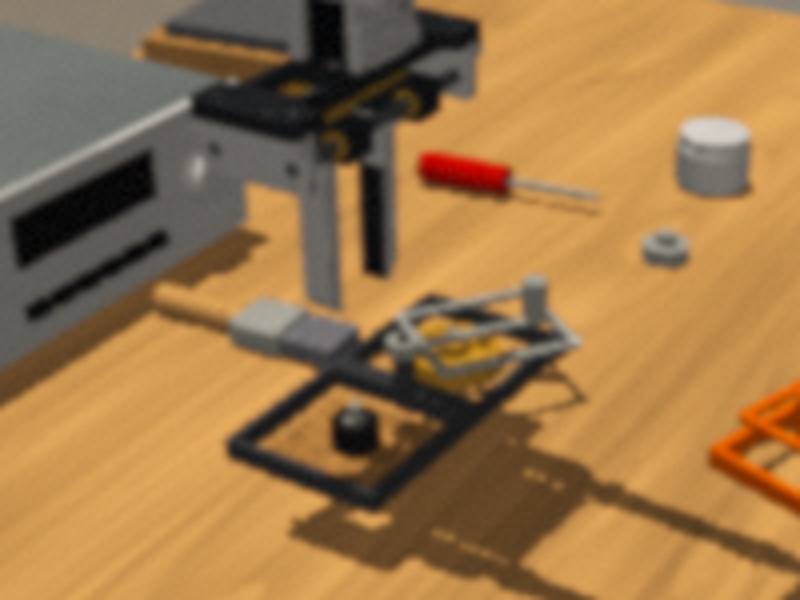

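The roller stands upright near the middle of the left bay, at crop (355,428), and nothing else looks moved. Next I'll regrip the knob.

```bash
python3 -m jog '{"offset":[[0.3,-0.83,0],[0.3,-0.83,0],[0.3,-0.83,0],[0.33,-0.82,0],[0,0,0],[0,0,0.75],[0,0,0.75],[0,0,0],[0,0,0],[0,0,0],[0,0,0],[0,0,0]],"rotation":[[0,0,0],[0,0,0],[0,0,0],[0,0,0],[0,0,0],[0,0,0],[0,0,0],[0,0,0],[0,0,0],[0,0,0],[0,0,0],[0,0,0]],"gripper":[-0.1,-0.1,-0.1,-0.1,-0.1,-0.1,-0.1,-0.1,-1,-1,-1,-1]}' 6
python3 - <<'E'
import numpy as np
p=np.array([.582,-.021]);o=None
for a in [2.53,2.35,2.15,1.95,1.75,1.55,1.35,1.15,.95,.75,.55,.35,.15,0,-.03]:
    q=p+.09*np.array([-np.sin(a),np.cos(a)])
    if o is not None: print(a,q.round(4),'tool',(-(q-o)[0]/.04).round(2),((q-o)[1]/.04).round(2))
    else: print(q)
    o=q
E
```

```text
time: 13.95
tool_pos: [0.5324, -0.095, 0.0488]
orientation: [0.001, -0.0, 1.0, 0.0]
force: [1.3, 1.0, 3.1]
width: 0.0158
[ 0.53032451 -0.09468611]
2.35 [ 0.518  -0.0842] tool 0.31 0.26
2.15 [ 0.5067 -0.0703] tool 0.28 0.35
1.95 [ 0.4984 -0.0543] tool 0.21 0.4
1.75 [ 0.4934 -0.037 ] tool 0.12 0.43
1.55 [ 0.492  -0.0191] tool 0.04 0.45
1.35 [ 0.4942 -0.0013] tool -0.05 0.45
1.15 [0.4999 0.0158] tool -0.14 0.43
0.95 [0.5088 0.0314] tool -0.22 0.39
0.75 [0.5207 0.0449] tool -0.3 0.34
0.55 [0.535  0.0557] tool -0.36 0.27
0.35 [0.5511 0.0635] tool -0.4 0.2
0.15 [0.5686 0.068 ] tool -0.44 0.11
0 [0.582 0.069] tool -0.34 0.03
-0.03 [0.5847 0.069 ] tool -0.07 -0.0
```

```bash
python3 -m jog '{"offset":[[0.31,0.26,0],[0.28,0.35,0],[0.21,0.4,0],[0.12,0.43,0],[0.04,0.45,0],[-0.05,0.45,0],[-0.14,0.43,0],[-0.22,0.39,0],[-0.3,0.34,0],[-0.36,0.27,0],[-0.4,0.2,0],[0,0,0]],"rotation":[[0,0,0],[0,0,0],[0,0,0],[0,0,0],[0,0,0],[0,0,0],[0,0,0],[0,0,0],[0,0,0],[0,0,0],[0,0,0],[0,0,0]],"gripper":[-1,-1,-1,-1,-1,-1,-1,-1,-1,-1,-1,-1]}' 10
python3 -m jog '{"offset":[[-0.44,0.11,0],[-0.34,0.03,0],[-0.1,0,0],[0,0,0],[0,0,0]],"rotation":[[0,0,0],[0,0,0],[0,0,0],[0,0,0],[0,0,0]],"gripper":[-1,-1,-1,-1,-1]}'
```

```text
time: 15.45
tool_pos: [0.554, 0.0647, 0.0475]
orientation: [0.001, -0.001, 1.0, 0.001]
force: [0.7, 0.0, -0.7]
width: 0.0158
time: 16.08
tool_pos: [0.5859, 0.0692, 0.0474]
orientation: [-0.001, -0.0, 1.0, 0.0]
force: [-3.2, -1.7, -3.0]
width: 0.0154
```

A reaction of about -3 N along x means the gate is at its stop. I'll nudge it a little further, then release, retreat and check.

```bash
python3 -m jog '{"offset":[[-0.05,0,0],[0,0,0],[0,0,0],[0,0,0],[0,0,-0.8],[0,0,-1],[0,0.5,-1],[0.5,1,-1],[0.5,1,0],[0.5,1,0],[0.5,1,0],[0,0,0]],"rotation":[[0,0,0],[0,0,0],[0,0,0],[0,0,0],[0,0,0],[0,0,0],[0,0,0],[0,0,0],[0,0,0],[0,0,0],[0,0,0],[0,0,0]],"gripper":[-1,-1,-0.2,-0.2,-0.2,-0.2,-0.2,-0.2,-0.2,-0.2,-0.2,-0.2]}'
python3 - <<'E'
from h import *
snap('top','top6.png',(225,140,345,230),6.6)
E
```

```text
time: 17.58
tool_pos: [0.5084, 0.2521, 0.2007]
orientation: [0.001, -0.003, 1.0, 0.001]
force: [0.7, 0.4, -0.1]
width: 0.0375
```

View pics/top6.png

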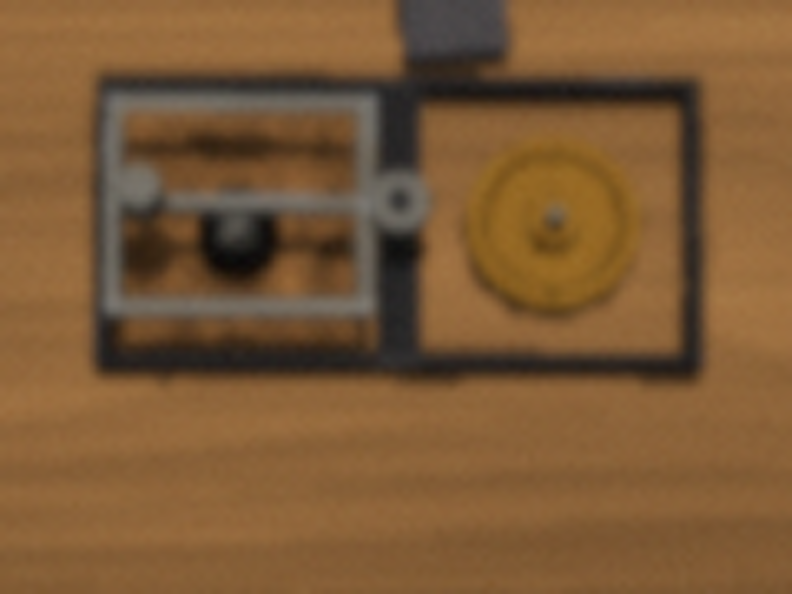

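The gate lies square over the left bay, with its knob at crop (138,187). The roller stands under it at about (237,240), and the flywheel (553,225) and the brush look unmoved. Handing in.

```bash
python3 -c "
from station import robot
print(robot.close_job(), robot.get_state()['time'])"
```

```text
the job is handed in; nothing more can be done
the job is handed in; nothing more can be done
```

I moved the gate off the free (left) bay, stood the black roller upright near its centre, then swung the gate back shut over it and let go. I handed the job in at about 17.6 s of the 72 s allowed.

- **Gate:** the last push met a reaction of about 3 N, more than the gate's own friction would give, so it was at its stop. The final top picture shows it parallel to the station walls over the left bay.
- **Roller:** the side picture taken before closing the gate shows it upright on the cork. In the final top picture it is still in place under the gate.
- **Flywheel, brush and gripper:** the flywheel and brush sit at the same pixels as at the start. The gripper was open and well clear at hand-in.
- **Not checked:** the final picture covers only the area round the station, so I did not look again at the items farther out. The arm did not go down near any of them except the roller. The handover reported no verdict.

No check failed or disagreed, apart from the roller's position before the grasp, where the two cameras differed by about 3 mm; the grasp was good.

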